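Close up and bolt the cabin heater

TASK

The cabin heater's service is finished: with your fingertips, push its open top cover down until it is fully shut, and only then push both bolts on its front inwards, fully home over the cover's tongues. Only push: lift or carry nothing, do not open the cover wider, and leave the loose parts and tools around it where they are.

Things in the scene. Friction and masses are not known exactly. Their poses are not given: they have to be found in the camera images.
- heater: dark finned alloy heater case, 130 mm deep (x), 260 wide (y), rim at z 90, fixed on a board (x -200 to 100, y -200 to 200, 15 thick); does not move when pushed. Origin: underside of the board, below the case's middle. Its -x is its front (towards the robot at yaw 0), +y its left end. A latch shelf (x -107 to -62, y +-150, top z 88) along the front carries the bolts.
- cover (a joint): the cover's hinge angle, rad: 0 = fully shut (flat on the rim), grows as it opens, end stop 1.7; starts at 1.0 to 1.5 (leaning to upright). The hinge is stiff: the cover (0.35 kg) stays at any angle where it is left, and takes 2 to 6 N to push down near its front edge
- cover_hinge (a point): middle of the hinge line, along the heater's y axis, at the back of the case: heater x 78, y 0, z 92 mm; does not move
- cover_edge (a point): middle of the cover's front edge, on its outer (upper) face, 148 mm from the hinge line. The cover is a flat alloy plate 8 mm thick, 264 wide; shut, its outer face lies 6 mm above the hinge line. Two steel tongues 16 mm wide stick out 32 mm beyond this edge at y +-60 and lie on the latch shelf when shut. When open, the outer face looks away from the robot (to the heater's +x)
- bolt_left (a joint): sliding steel bolt on the heater's left (+y) half of the front latch shelf, m: 0 = fully home (bar over the cover's tongue, knob against the inner guide block), up to 0.044 = drawn outwards; starts at 0.026 to 0.042. Pushed home towards the heater's middle, along its -y axis; slides stiffly at about 2.5 N and stays where it is left
- bolt_right (a joint): sliding steel bolt on the heater's right (-y) half of the front latch shelf, m: 0 = fully home (bar over the cover's tongue, knob against the inner guide block), up to 0.044 = drawn outwards; starts at 0.026 to 0.042. Pushed home towards the heater's middle, along its +y axis; slides stiffly at about 2.5 N and stays where it is left
- knob_left (a point): left bolt: its upright round steel knob, 14 mm across, 38 tall above the bar's axis (heater z 100 to 138 mm); this point: centre of the knob's top, at heater x -88, y +86 mm when home, up to 44 further out when drawn. It runs between two fixed steel guide blocks 8 mm thick, 20 wide, at |y| 75 and 141, tops at heater z 108
- knob_right (a point): right bolt: its upright round steel knob, 14 mm across, 38 tall above the bar's axis (heater z 100 to 138 mm); this point: centre of the knob's top, at heater x -88, y -86 mm when home, up to 44 further out when drawn. It runs between two fixed steel guide blocks 8 mm thick, 20 wide, at |y| 75 and 141, tops at heater z 108
- tin: loose open aluminium tin, 64 mm across, 20 mm high, on the board in front of the heater. Origin: centre of its underside. Not to be moved
- clamp: loose steel ring (hose clamp), 60 mm across, 18 mm high, on the board in front of the heater. Origin: centre of its underside. Not to be moved
- blower: loose black round blower motor, 100 mm across, 87 mm high, beside the board at the heater's left end. Origin: centre of its underside. Not to be moved
- spray_can: loose upright spray can, 60 mm across, 150 mm high, on the table to the right of the board. Origin: centre of its underside. Not to be moved
- screwdriver: loose screwdriver with orange handle, lying on the table far to the robot's right. Origin: centre of its underside. Not to be moved
- gasket_pack: loose black packet, 80 x 60 x 30 mm, on the table far to the robot's left. Origin: centre of its underside. Not to be moved
- wrench: loose wrench lying on the table just behind the board. Origin: centre of its underside. Not to be moved

How it is judged:
On the way, in this order (a step that is already met when the one before it is completed fails the run):
1. the cover is pushed fully shut (value of joint cover below 0.04 rad), for 0.2 s.
2. both bolts are pushed home (value of joint each of bolt_left, bolt_right below 0.006 m), for 0.2 s.
At the end, for the whole second after the job is handed in: The cover is shut (hinge within 0.04 rad of its stop), both bolts are within 6 mm of fully home, and every loose thing stands within 30 mm of where it was (all of step 2 and value of joint cover below 0.04 rad and distance of each of tin, clamp, blower, spray_can, screwdriver, gasket_pack, wrench from where it was at the start of the episode below 0.03 m); the robot touches nothing.
It fails at once if a bolt is pushed in while the cover is still open (bolt under 15 mm from home, cover over 0.08 rad) (value of joint cover above 0.08 rad and value of joint any of bolt_left, bolt_right below 0.015 m).
It fails at once if the cover is opened wider (over 1.65 rad) (value of joint cover above 1.65 rad).
It fails at once if a loose part or tool is lifted, carried or knocked more than 30 mm away (distance of any of tin, clamp, blower, spray_can, screwdriver, gasket_pack, wrench from where it was at the start of the episode above 0.03 m).
It fails at once if an upright bystander is tipped over (angle between any of blower, spray_can's own z axis and vertical above 0.6 rad).
It also fails if it takes over 54 s, if anything falls off the work surface, if the arm or the gripper's body presses on something with over 40 N, if the wrist force passes 120 N, or if a joint passes its speed limit or range.

ROBOT

A 7-joint arm with a two-finger parallel gripper is mounted at the origin on the work surface. World frame = base frame: x ahead of the robot, y to its left, z up, the work surface at z = 0. Lengths are in m, angles in rad, forces in N, time in s.
With the tool pointing down it reaches from about 0.425 to 0.925 m from the base axis. Payload 6.8 kg.
Tool frame: the origin (TCP) lies midway between the tips of the shut fingers; the grasp point (between the pads) lies bot.grip_point_offset behind it (bot.grip_point_offset is the distance from the TCP to the grasp point, in m); z points along the fingers, y is the line along which they close (so a half turn about z gives the same grasp; the last joint's range is limited). The gripper opens to 85 mm and grips with 20 to 120 N. Pads are 22 mm wide; open, the fingers measure 114 mm over their backs; the gripper's body (76 mm by 85 mm) begins 54 mm behind the grasp point. The pads swing forward as they close: fully open they stand 13 mm farther back than shut.
Start: joints at [-1.245, 0.477, 0.022, 1.555, -0.011, 1.109, -0.083], TCP at [0.284, 0.612, 0.231] pointing down, gripper open.
Joint ranges: [-2.96, 2.96], [-0.34, 2.1], [-1.41, 1.46], [0.24, 2.44], [-1.37, 4.51], [0.17, 1.92], [-2.96, 2.96]. Speed limits (rad/s): [2.39, 2.39, 3.14, 3.14, 3.14, 3.14, 3.14].

INTERFACE

Orientations are given as a unit quaternion [w, x, y, z].
In Python, from station import get_obs, cams, job, bot gives the robot as it stands.
- The arm moves only by the tool arm_command, never from a script. Its argument "rows" is a list that holds one entry, the list of rows, each a list of 5 numbers: the finger opening in mm, from 0 to 85.4, then the shift along the world's x, y, z in units of 60 mm (1.0 is 60 mm), then the turn about the world's z in units of 0.08 rad (1.0 is 0.08 rad). In form: [[[grip, x, y, z, turn], ...]]. A call has exactly 10 rows; each row shifts and turns the commanded pose from where the row before left it; what a row does not reach is not made up. A row lasts 1/8 s, in which the tool goes at most 62.5 mm and 10.7 degrees, less where a joint would pass 70% of its speed; a pose out of reach is approached as far as the arm can. A call with a number of a shift or a turn outside -1 to 1 is refused whole. A call with a gripper value outside its range is refused whole. The fingers move at their own pace and stop on an object; "newtons" is the grip in N (left out, the last holds). Time passes only in rows, so rows that do not move let the fingers close, or fill a call up. It gives the time, the measured TCP pose, the force, the opening and the grip force at its end, in the units of the state.
- get_obs(): the state, without advancing time (a new reading comes with each control period).
- cams.read_camera(name): name is "side" or "top" or "wrist"; returns the picture (420x560x3 uint8, red, green, blue); there is no depth.
- cams.camera_params(name): a dict with "K" (3x3 intrinsics, pixels), "extrinsics" (4x4, takes a point from camera to world coordinates). Camera axes: x right, y down, z forward; pixel columns grow to the right and rows downward; lengths in m; the calibration is good to about 2 mm. A picture is of the moment at which its call begins: read the wrist's pose just before it. camera_params takes no time and is no camera call; for the wrist camera it gives the pose at the moment of the call.
- job.hand_in(): hands the job in; it is judged then, once.
The state is a dict: "t": time; "q": joint angles; "joint_vel": joint speeds; "joint_torque": joint torques, N m; "eef_pos": TCP position; "tool_rot": TCP orientation; "contact_force": force on the tool from outside, world axes, zero at the start; "torque": the same for the moment, N m; "gripper_width": opening from 0.0 (shut) to 1.0 (fully open); "grasp_force": force on a finger pad.
Only numpy, scipy, OpenCV 4.12 (cv2) and the standard library are available. Lean on these libraries where they do the work, as an engineer would, in place of code of your own. Each camera call takes 0.05 s, during which the arm holds its last target. There are 200 camera calls.

## Working session

There is one attempt and no reset: what is moved stays moved. The work goes in short steps, Python scripts to look and compute and a tool call to move; the robot and the scene stay as the last step left them, time stands still between calls to the robot, and variables do not carry over. Pictures are saved under pics/ and viewed, at most 10 in all, crops included, and the job is handed in when it is done.

Besides the shell and the picture viewer there is one more tool, called after ">>>" in YAML: its name, and indented under it one key for each argument. arm_command: Moves the arm, as the interface text tells. Its arguments: {"type":"object","properties":{"rows":{"type":"array"},"newtons":{"type":"number"}},"required":["rows"]}

```bash
mkdir -p pics
python3 - <<'E'
from station import get_obs, cams, job, bot
import cv2
o=get_obs();print(o['t'],o['eef_pos'],o['tool_rot'],o['gripper_width'],bot.grip_point_offset)
for n in ['side','top']:
    cv2.imwrite(f'pics/{n}0.png',cams.read_camera(n)[:,:,::-1]);p=cams.camera_params(n);print(n,p['K'].tolist(),p['extrinsics'].round(4).tolist())
E
```

```text
0.0 [0.28348683 0.61191257 0.23030493] [-1.36493995e-04  2.15202025e-01  9.76569100e-01 -9.29010269e-04] 1.0010662542505915 0.0187
side [[466.98101809748874, 0.0, 272.4265372522315], [0.0, 466.98101809748874, 211.31124538221394], [0.0, 0.0, 1.0]] [[-0.8215, -0.3596, 0.4425, -0.2352], [-0.5701, 0.5046, -0.6483, 1.2244], [0.0098, -0.7849, -0.6195, 1.2859], [0.0, 0.0, 0.0, 1.0]]
top [[382.61017072372965, 0.0, 276.7442720420704], [0.0, 382.61017072372965, 208.18461370236193], [0.0, 0.0, 1.0]] [[-0.0214, -0.9864, 0.1629, 0.3743], [-0.9998, 0.0206, -0.0064, 0.0063], [0.003, -0.163, -0.9866, 1.3716], [0.0, 0.0, 0.0, 1.0]]
```

View pics/side0.png

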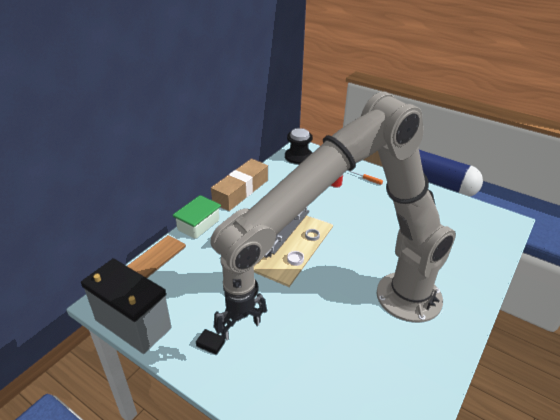

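View pics/top0.png

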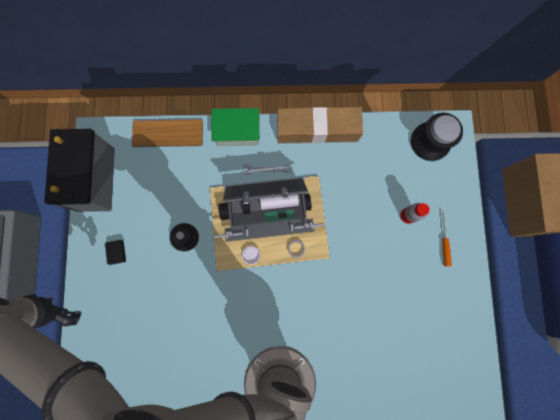

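The top view shows the board at about px (210-328, 177-270). The cover is open at the back, with the tin at (250,254), the clamp at (295,246), the blower at (184,237) and the can at (415,213). The arm blocks the side view. I'll enlarge the top view.

Run:
```python
import cv2
im=cv2.imread('pics/top0.png')[155:275,200:340]
cv2.imwrite('pics/top0c.png',cv2.resize(cv2.convertScaleAbs(im,alpha=1.4,beta=15),None,fx=5,fy=5,interpolation=cv2.INTER_CUBIC)[:600])
```

```text
(no output)
```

View pics/top0c.png

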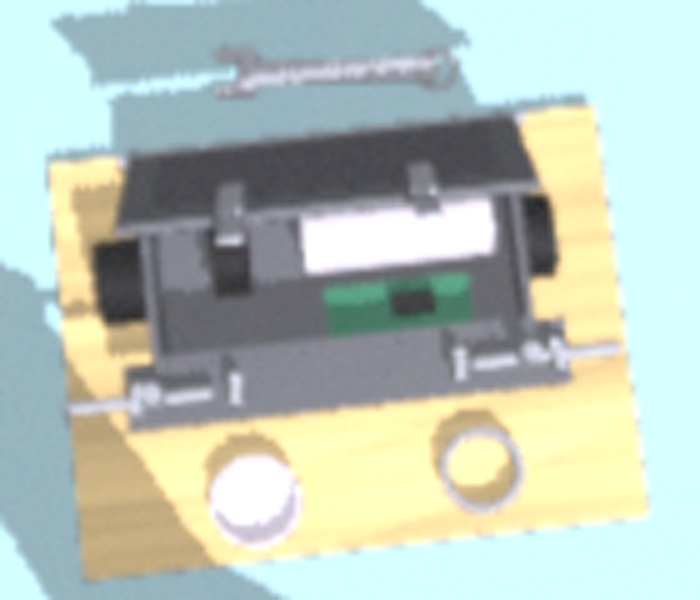

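```bash
cat > h.py <<'E'
import numpy as np
from scipy.optimize import least_squares
from station import cams
def proj(P,n='top'):
    p=cams.camera_params(n);E=np.linalg.inv(p['extrinsics']);c=E[:3,:3]@np.array(P).T+E[:3,3:];u=p['K']@c
    return (u[:2]/u[2]).T
def H(pose,P):
    P=np.array(P,float)/1000;c,s=np.cos(pose[2]),np.sin(pose[2])
    return np.c_[pose[0]+c*P[:,0]-s*P[:,1],pose[1]+s*P[:,0]+c*P[:,1],P[:,2]]
def edge(a,y,r=148,o=6):
    return [78-r*np.cos(a)+o*np.sin(a),y,92+r*np.sin(a)+o*np.cos(a)]
def ray(px,z,n='top'):
    p=cams.camera_params(n);T=p['extrinsics'];d=T[:3,:3]@np.linalg.solve(p['K'],[*px,1]);o=T[:3,3]
    return o+d*(z-o[2])/d[2]
E
python3 - <<'E'
from h import *
f=lambda L:np.array(L)/5+[200-.4,155-.4]
B=[[-200,200,15],[-200,-200,15],[100,-200,15],[100,200,15]];b=f([[85,578],[648,513],[590,103],[50,158]])
S=[[-107,150,88],[-107,-150,88],[-62,-150,88]];s=f([[130,428],[573,380],[565,322]])
e=f([[118,228],[545,190]])
g=f([[236,388],[461,362]]);G=[[-88,75,108],[-88,-75,108]]
def res(v):
    P=H(v,B+S+G+[edge(v[3],132),edge(v[3],-132)])
    return (proj(P)-np.r_[b,s,g,e]).ravel()
r=least_squares(res,[.6,0,0.1,1.2]);v=r.x;print(v.round(4));print(r.fun.reshape(-1,2).round(1).tolist())
c,sn=np.cos(v[2]),np.sin(v[2])
def loc(w): d=np.array(w[:2])-v[:2];return ((np.array([[c,sn],[-sn,c]])@d)*1000).round(1)
k=f([[143,388],[537,352]])
for q in k: print('knob',loc(ray(q,.138)))
for n,q,z in [('blower',(184,237),.087),('can',(421,210),.15),('tin',f([[255,498]])[0],.03),('clamp',f([[480,467]])[0],.03)]: print(n,ray(q,z).round(3),loc(ray(q,z)))
print('bolt ends',[loc(ray(q,.1)) for q in f([[70,408],[618,349]])])
E
```

```text
[0.5998 0.0318 0.0849 0.9918]
[[-0.5, -0.2], [0.3, 0.6], [1.3, 0.1], [-0.1, 0.5], [-0.2, 0.2], [0.0, 0.3], [0.0, -1.2], [-0.1, -0.4], [-0.1, 0.0], [-0.4, 0.7], [-0.2, -0.6]]
knob [-86.3 132.8]
knob [ -90.  -123.4]
blower [0.495 0.311 0.087] [-80.9 287.5]
can [ 0.56  -0.468  0.15 ] [ -81.8 -495.1]
tin [0.435 0.092 0.03 ] [-158.9   74. ]
clamp [ 0.453 -0.065  0.03 ] [-154.1  -84.4]
bolt ends [array([-90.1, 186.5]), array([ -89.5, -181.1])]
```

Residuals are about 1 px. The heater is at (0.600, 0.032) with yaw 0.085, and the cover angle is about 1.0. I'll shut the fingers, move behind and above the cover edge, and turn the tool to line up with the heater.

>>> arm_command:
  rows:
    - [[0, 0, 0, 0.5, 0], [0, 0, 0, 0.5, 0.5], [0, 0.34, -0.53, 0, 0.75], [0, 0.34, -0.53, 0, 0.75], [0, 0.34, -0.53, 0, 0.75], [0, 0.34, -0.53, 0, 0.75], [0, 0.34, -0.53, 0, 0.75], [0, 0.34, -0.53, 0, 0.75], [0, 0.34, -0.53, 0, 0.75], [0, 0.34, -0.53, 0, 0.75]]

```text
t: 1.35
eef_pos: [0.4473, 0.3568, 0.2909]
tool_rot: [-0.0, -0.044, 0.999, -0.0]
contact_force: [-0.1, -0.0, 0.5]
gripper_width: -0.002
grasp_force: 0.0
```

>>> arm_command:
  rows:
    - [[0, 0.34, -0.53, 0, 0], [0, 0.34, -0.53, 0, 0], [0, 0.34, -0.53, 0, 0], [0, 0.34, -0.53, 0, 0], [0, 0.34, -0.53, 0, 0], [0, 0.34, -0.53, 0, 0], [0, 0.34, -0.53, 0, 0], [0, 0.34, -0.53, 0, 0], [0, 0.34, -0.53, 0, 0], [0, 0.34, -0.53, 0, 0]]

```text
t: 2.6
eef_pos: [0.6512, 0.0391, 0.2908]
tool_rot: [-0.0, -0.043, 0.999, -0.0]
contact_force: [-0.1, 0.5, -0.3]
gripper_width: 0.001
grasp_force: 0.0
```

Run:
```python
from station import get_obs, cams
import cv2
from scipy.spatial.transform import Rotation as R
o=get_obs();print(o['t'],o['eef_pos'],o['contact_force'],o['gripper_width'],R.from_quat(o['tool_rot'],scalar_first=True).as_matrix().round(3).tolist())
im=cams.read_camera('side')[150:310,170:370,::-1]
cv2.imwrite('pics/s1.png',cv2.resize(cv2.convertScaleAbs(im,alpha=1.4,beta=15),None,fx=3.7,fy=3.7,interpolation=cv2.INTER_CUBIC))
```

```text
2.6 [0.65120795 0.03906718 0.29081523] [-0.14219619  0.5053126  -0.33970225] 0.0005794873916335428 [[-0.996, -0.086, -0.001], [-0.086, 0.996, -0.0], [0.001, 0.0, -1.0]]
```

View pics/s1.png

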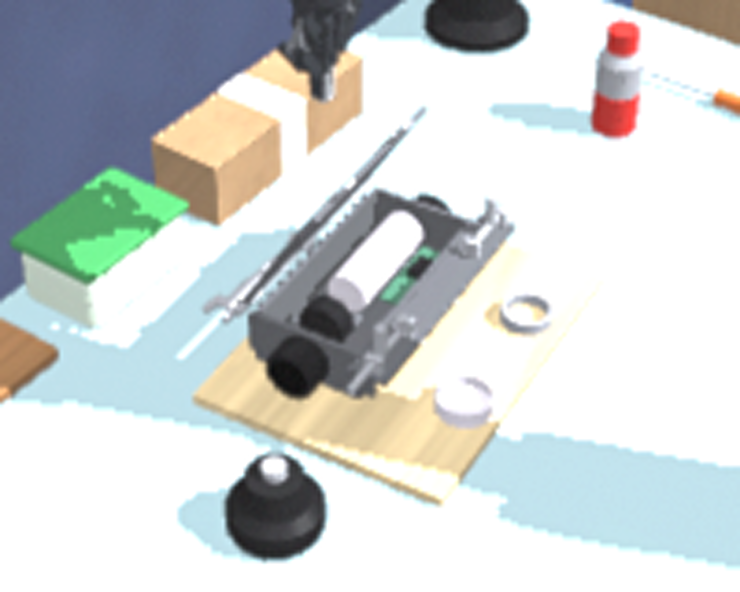

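The tool is aligned and stands behind and above the cover. The cover appears nearly edge-on in the side crop, running from (215,305) to (425,110). I'll check the predicted cover corners against both views.

Run:
```python
from h import *
v=[.5998,.0318,.0849]
for a in (.9,1.,1.1,1.2,1.4):
    P=H(v,[edge(a,132),edge(a,-132),edge(a,132,0),edge(a,-132,0),edge(a,60,180),edge(a,-60,180)])
    print(a,'top',((proj(P)-[200,155])*5).round().astype(int).tolist(),'side',((proj(P,'side')-[170,150])*3.7).round().astype(int).tolist())
P=H(v,[[-88,128,138],[-88,-128,138],[-88,112,138],[-88,-112,138]])
print(((proj(P)-[200,155])*5).round().tolist(),((proj(P,'side')-[170,150])*3.7).round().astype(int).tolist())
```

```text
0.9 top [[117, 250], [543, 205], [129, 147], [513, 107], [234, 263], [432, 242]] side [[304, 241], [431, 112], [232, 299], [359, 171], [358, 190], [416, 131]]
1.0 top [[114, 228], [542, 183], [129, 146], [512, 107], [230, 235], [430, 214]] side [[293, 231], [422, 102], [232, 300], [358, 172], [345, 177], [404, 119]]
1.1 top [[110, 204], [540, 160], [129, 146], [512, 107], [226, 206], [427, 186]] side [[282, 222], [411, 94], [231, 300], [358, 172], [332, 166], [391, 108]]
1.2 top [[107, 181], [538, 136], [129, 146], [512, 106], [223, 177], [424, 156]] side [[270, 213], [400, 86], [231, 300], [358, 172], [318, 155], [377, 98]]
1.4 top [[102, 132], [533, 88], [129, 146], [512, 106], [216, 116], [418, 95]] side [[246, 198], [378, 73], [231, 301], [358, 173], [288, 138], [349, 82]]
[[149.0, 388.0], [542.0, 346.0], [173.0, 385.0], [517.0, 349.0]] [[374, 322], [490, 189], [382, 313], [484, 197]]
```

Both views agree on about 1.0 rad. Next I'll lower the tip behind the edge and follow the arc at a radius of about 130 mm.

>>> arm_command:
  rows:
    - [[0, 0, 0, -0.5, 0], [0, 0, 0, -0.5, 0], [0, -0.2, -0.05, 0, 0], [0, -0.2, -0.05, -0.1, 0], [0, 0, 0, -0.2, 0], [0, -0.07, 0, -0.15, 0], [0, -0.18, -0.02, -0.12, 0], [0, -0.17, -0.02, -0.135, 0], [0, -0.155, -0.01, -0.15, 0], [0, -0.14, -0.01, -0.165, 0]]

```text
t: 3.9
eef_pos: [0.5832, 0.0304, 0.1696]
tool_rot: [-0.0, -0.043, 0.999, -0.0]
contact_force: [1.4, 0.1, 0.4]
gripper_width: -0.0
grasp_force: 0.8
```

The force is small and positive along +x and +z, so the tip is in contact. I'll continue along the arc.

>>> arm_command:
  rows:
    - [[0, -0.12, -0.01, -0.18, 0], [0, -0.1, -0.01, -0.19, 0], [0, -0.08, 0, -0.2, 0], [0, -0.06, 0, -0.2, 0], [0, -0.04, 0, -0.2, 0], [0, -0.02, 0, -0.1, 0], [0, 0, 0, -0.05, 0], [0, 0, 0, -0.05, 0], [0, 0, 0, 0, 0], [0, 0, 0, 0, 0]]

```text
t: 5.15
eef_pos: [0.5591, 0.0294, 0.1001]
tool_rot: [0.0, -0.043, 0.999, 0.0]
contact_force: [-0.6, 0.3, -0.7]
gripper_width: -0.0
grasp_force: 0.0
```

>>> arm_command:
  rows:
    - [[0, 0, 0, -0.03, 0], [0, 0, 0, -0.03, 0], [0, 0, 0, -0.03, 0], [0, 0, 0, 0, 0], [0, 0, 0, 0, 0], [0, 0, 0, 0, 0], [0, 0, 0, 0, 0], [0, 0, 0, 0, 0], [0, 0, 0, 0, 0], [0, 0, 0, 0, 0]]

```text
t: 6.4
eef_pos: [0.5592, 0.0294, 0.0979]
tool_rot: [0.001, -0.043, 0.999, 0.001]
contact_force: [-10.8, -0.4, 32.7]
gripper_width: 0.002
grasp_force: 16.0
```

Run:
```python
from station import get_obs, cams
import cv2
o=get_obs();print(o['t'],o['eef_pos'],o['contact_force'])
im=cams.read_camera('side')[190:280,220:330,::-1]
cv2.imwrite('pics/s2.png',cv2.resize(cv2.convertScaleAbs(im,alpha=1.4,beta=15),None,fx=6.5,fy=6.5,interpolation=cv2.INTER_CUBIC))
```

```text
6.4 [0.55924446 0.02939738 0.09787104] [-10.75037439  -0.42612727  32.7297035 ]
```

View pics/s2.png

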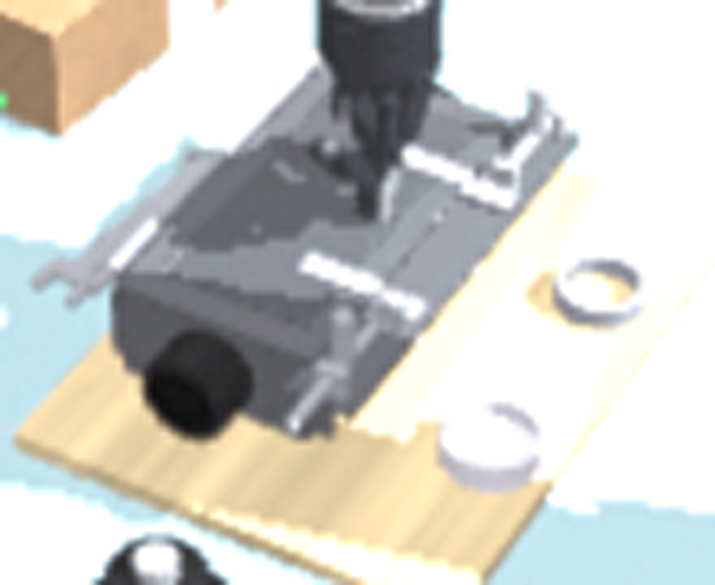

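The cover lies flat: TCP z is 97.9 mm with about 33 N, the tongues are on the shelf, and the left knob shows near (345,320). I'll go up and over to outside the left knob.

>>> arm_command:
  rows:
    - [[0, 0, 0, 0.9, 0], [0, 0, 0, 0.9, 0], [0, -0.255, 0.66, 0, 0], [0, -0.255, 0.66, 0, 0], [0, -0.255, 0.66, 0, 0], [0, -0.255, 0.66, 0, 0], [0, 0, 0, -0.6, 0], [0, 0, 0, -0.6, 0], [0, 0, 0, -0.1, 0], [0, 0, 0, 0, 0]]

```text
t: 7.7
eef_pos: [0.4979, 0.1876, 0.1249]
tool_rot: [0.0, -0.043, 0.999, -0.0]
contact_force: [-0.2, -0.5, 0.2]
gripper_width: 0.0
grasp_force: 0.0
```

>>> arm_command:
  rows:
    - [[0, 0, 0, -0.08, 0], [0, 0.01, -0.12, 0, 0], [0, 0.01, -0.12, 0, 0], [0, 0.01, -0.12, 0, 0], [0, 0.01, -0.12, 0, 0], [0, 0.01, -0.1, 0, 0], [0, 0.01, -0.1, 0, 0], [0, 0.01, -0.1, 0, 0], [0, 0, 0, 0, 0], [0, 0, 0, 0, 0]]

```text
t: 8.95
eef_pos: [0.5013, 0.1402, 0.1193]
tool_rot: [-0.001, -0.043, 0.999, -0.0]
contact_force: [0.7, 0.1, -0.3]
gripper_width: 0.003
grasp_force: 0.0
```

>>> arm_command:
  rows:
    - [[0, 0.005, -0.05, 0, 0], [0, 0.005, -0.05, 0, 0], [0, 0, -0.03, 0, 0], [0, 0, -0.03, 0, 0], [0, 0, 0, 0, 0], [0, 0, 0, 0, 0], [0, 0, 0, 0, 0], [0, 0, 0, 0, 0], [0, 0, 0, 0, 0], [0, 0, 0, 0, 0]]

```text
t: 10.2
eef_pos: [0.5024, 0.1313, 0.1197]
tool_rot: [-0.0, -0.043, 0.999, -0.0]
contact_force: [-1.0, 3.0, -2.0]
gripper_width: -0.0
grasp_force: 1.0
```

>>> arm_command:
  rows:
    - [[0, 0, -0.04, 0, 0], [0, 0, -0.04, 0, 0], [0, 0, 0, 0, 0], [0, 0, -0.04, 0, 0], [0, 0, 0, 0, 0], [0, 0, 0, 0, 0], [0, 0, 0, 0, 0], [0, 0, 0, 0, 0], [0, 0, 0, 0, 0], [0, 0, 0, 0, 0]]

```text
t: 11.45
eef_pos: [0.5024, 0.1303, 0.12]
tool_rot: [0.001, -0.045, 0.999, 0.003]
contact_force: [-2.0, 17.7, -4.6]
gripper_width: 0.001
grasp_force: 8.7
```

The left bolt hit a hard stop at about 18 N, at heater y 106, which is what home should give. Now to the right side.

>>> arm_command:
  rows:
    - [[0, 0, 0.3, 0, 0], [0, 0, 0, 0.7, 0], [0, 0, 0, 0.7, 0], [0, 0.055, -0.67, 0, 0], [0, 0.055, -0.67, 0, 0], [0, 0.055, -0.67, 0, 0], [0, 0.055, -0.67, 0, 0], [0, 0.055, -0.67, 0, 0], [0, 0.055, -0.67, 0, 0], [0, 0.055, -0.67, 0, 0]]

```text
t: 12.7
eef_pos: [0.5256, -0.1415, 0.2041]
tool_rot: [0.0, -0.043, 0.999, -0.001]
contact_force: [0.3, -1.3, 0.1]
gripper_width: -0.004
grasp_force: 0.0
```

>>> arm_command:
  rows:
    - [[0, 0, 0, -0.6, 0], [0, 0, 0, -0.6, 0], [0, 0, 0, -0.2, 0], [0, -0.01, 0.12, 0, 0], [0, -0.01, 0.12, 0, 0], [0, -0.01, 0.12, 0, 0], [0, -0.01, 0.12, 0, 0], [0, -0.01, 0.12, 0, 0], [0, -0.01, 0.1, 0, 0], [0, -0.01, 0.1, 0, 0]]

```text
t: 13.95
eef_pos: [0.5216, -0.0911, 0.1199]
tool_rot: [0.0, -0.043, 0.999, -0.0]
contact_force: [1.1, -3.0, 1.2]
gripper_width: 0.001
grasp_force: 1.3
```

>>> arm_command:
  rows:
    - [[0, -0.005, 0.06, 0, 0], [0, -0.005, 0.06, 0, 0], [0, 0, 0.05, 0, 0], [0, 0, 0.05, 0, 0], [0, 0, 0.04, 0, 0], [0, 0, 0.04, 0, 0], [0, 0, 0, 0, 0], [0, 0, 0, 0, 0], [0, 0, 0, 0, 0], [0, 0, 0, 0, 0]]

```text
t: 15.2
eef_pos: [0.5205, -0.0797, 0.1199]
tool_rot: [0.0, -0.041, 0.999, -0.003]
contact_force: [1.2, -18.6, -0.1]
gripper_width: 0.0
grasp_force: 9.3
```

The right bolt is also on its stop, at heater y -104 with about 19 N. I'll back off, go up, and move clear for a look.

>>> arm_command:
  rows:
    - [[0, 0, -0.35, 0, 0], [0, 0, 0, 0.7, 0], [0, 0, 0, 0.7, 0], [0, 0, -0.3, 0.7, 0], [0, -0.2, -0.6, 0.3, 0], [0, -0.2, -0.6, 0, 0], [0, -0.2, -0.6, 0, 0], [0, 0, -0.4, 0, 0], [0, 0, 0, 0, 0], [0, 0, 0, 0, 0]]

```text
t: 16.45
eef_pos: [0.4847, -0.2427, 0.2632]
tool_rot: [-0.001, -0.044, 0.999, 0.001]
contact_force: [-0.2, -0.5, -0.6]
gripper_width: 0.001
grasp_force: 0.0
```

Run:
```python
from station import get_obs, cams
from h import *
import cv2
o=get_obs();print(o['t'],o['eef_pos'],o['contact_force'])
t=cams.read_camera('top')[150:275,165:345,::-1]; s=cams.read_camera('side')[190:285,215:340,::-1]
r=lambda i:cv2.resize(cv2.convertScaleAbs(i,alpha=1.4,beta=15),(400,int(400*i.shape[0]/i.shape[1])),interpolation=cv2.INTER_CUBIC)
a,b=r(t),r(s);h=min(len(a),len(b));cv2.imwrite('pics/end.png',cv2.hconcat([a[:h],b[:h]]))
P=H([.5998,.0318,.0849],[[-88,86,138],[-88,-86,138]])
print('expected knobs in crops',((proj(P)-[165,150])*400/180).round().tolist(),((proj(P,'side')-[215,190])*3.2+[400,0]).round().tolist())
```

```text
16.45 [ 0.48471974 -0.24270902  0.2631544 ] [-0.15873784 -0.50123936 -0.62823882]
expected knobs in crops [[173.0, 180.0], [290.0, 168.0]] [[597.0, 130.0], [665.0, 53.0]]
```

View pics/end.png

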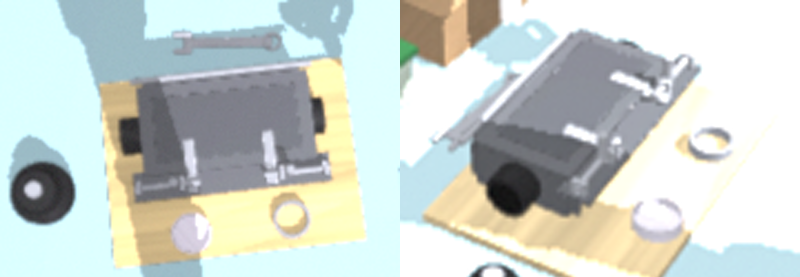

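The cover is flat, and the tin, clamp, blower and wrench haven't moved. The knobs are too small to judge here, so I'll zoom in on the latch shelf.

Run:
```python
from station import cams
from h import *
import cv2
t=cams.read_camera('top')[215:250,215:325,::-1]; s=cams.read_camera('side')[195:265,255:325,::-1]
a=cv2.resize(t,None,fx=7,fy=7,interpolation=cv2.INTER_CUBIC);b=cv2.resize(s,None,fx=5,fy=5,interpolation=cv2.INTER_CUBIC)
b=cv2.copyMakeBorder(b,0,0,0,a.shape[1]-b.shape[1],cv2.BORDER_CONSTANT)
cv2.imwrite('pics/z.png',cv2.convertScaleAbs(cv2.vconcat([a,b]),alpha=1.3))
for y in (86,106):
  P=H([.5998,.0318,.0849],[[-88,y,138],[-88,-y,138],[-88,75,108],[-88,-75,108],[-88,141,108],[-88,-141,108]])
  print(y,((proj(P)-[215,215]+.5)*7).round().tolist(),((proj(P,'side')-[255,195]+.5)*5+[0,245]).round().tolist())
```

```text
86 [[197.0, 117.0], [567.0, 78.0], [226.0, 121.0], [541.0, 88.0], [87.0, 136.0], [679.0, 73.0]] [[111.0, 425.0], [216.0, 305.0], [117.0, 447.0], [208.0, 342.0], [74.0, 497.0], [245.0, 299.0]]
106 [[154.0, 121.0], [610.0, 73.0], [226.0, 121.0], [541.0, 88.0], [87.0, 136.0], [679.0, 73.0]] [[98.0, 440.0], [228.0, 292.0], [117.0, 447.0], [208.0, 342.0], [74.0, 497.0], [245.0, 299.0]]
```

View pics/z.png

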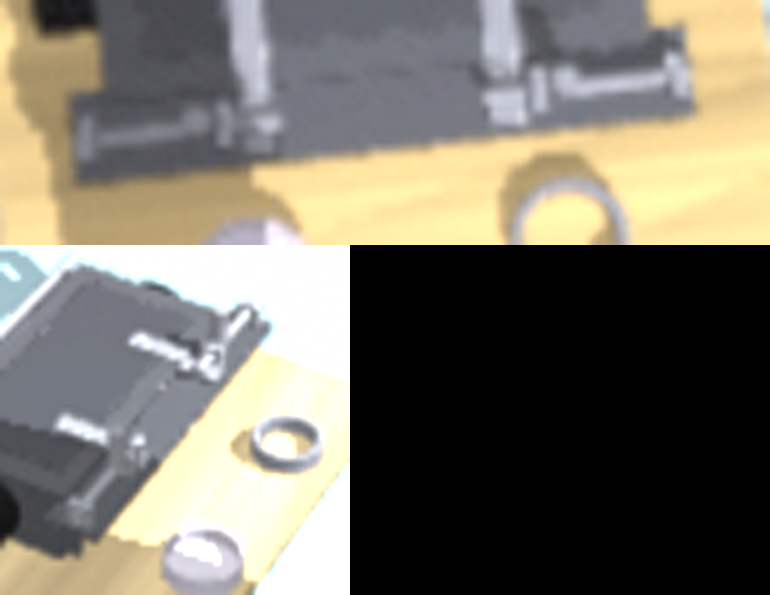

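In the zoom, the knobs sit at (198,120) and (567,80). The predicted home positions are (197,117) and (567,78), and the bars lie over both tongues. Handing in.

```bash
python3 -c "
from station import job
print(job.hand_in())"
```

```text
the job is handed in; nothing more can be done
None
```

The job is handed in: the cover was pushed shut first, then both bolts pushed home over its tongues; in the last pictures the tin, clamp, blower and wrench looked unmoved (I did not re-check the other loose items), and the arm is clear of everything.

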